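# Pack the stamp into the ticket tin and put its lid on

### The job

Pack up the ticket desk: stand the hand stamp upright inside the large open tin, then put the tin's own lid (the larger of the two lids) squarely on it so that it is fully home all round, with the tin standing on the desk. Set the stamp and the lid down gently rather than dropping them, and leave the small tin, the small lid, the ticket roll and the cup where they are.

Things in the scene. Friction and masses are not known exactly. Their poses are not given: they have to be found in the camera images.
- tin: The large open-topped tin of bare steel sheet, 180 (x) x 130 (y) x 95 (z) mm outside, walls and floor 3 mm thick, loose on the desk. Origin: centre of its underside; x along its long side, z up.
- lid: The large tin's lid, bare steel, right side up on the desk: 192 (x) x 142 (y) mm outside. Its skirt, 3 mm thick and 14 mm deep, goes down round the outside of the tin's rim with 3 mm of play on each side; flat top 17 mm above the origin. Origin: centre of the skirt's lower edge; z up. Either way round (half a turn) fits. Fully home, its origin is 81 mm above the tin's origin.
- lid_handle (a point): Centre of the dark bar handle on top of the large lid, 47 mm above the lid's origin. The bar lies along the lid's x, 90 mm long, 12 mm wide and 12 mm tall, open underneath, on a 12 x 12 mm foot at each end.
- stamp: Hand stamp standing on the desk: black base 66 (x) x 44 (y) x 22 (z) mm with an upright round wooden handle in the middle, 26 mm in diameter between 40 and 74 mm above the desk, top at 80 mm. Origin: centre of its underside; z up.
- small_tin: Bystander: smaller open steel tin, 110 x 85 x 60 mm. Origin: centre of its underside.
- small_lid: Bystander: smaller steel lid with the same kind of bar handle (70 mm long), 122 (x) x 97 (y) mm, handle top 51 mm high. It does not fit the large tin. Origin: centre of its lower edge.
- roll: Bystander: roll of paper tickets standing on end, outside diameter 66 mm, bore 40 mm, 50 mm tall. Origin: centre of its underside.
- cup: Bystander: empty white cup, 84 mm across the rim, 95 mm tall. Origin: centre of its underside.
Not all that is in view belongs to the job. Leave any blue look-alike of the stamp alone. What is shaped like the lid but orange is not meant.

How it is judged:
On the way:
1. the stamp stands upright inside the large tin, let go (x of stamp in the frame of tin between -0.07 and 0.07 m and y of stamp in the frame of tin between -0.05 and 0.05 m and z of stamp in the frame of tin between 0 and 0.012 m and angle between stamp's own z axis and vertical below 0.2 rad and contact force between stamp and the fingers below 0.1 N and linear speed of stamp below 0.03 m/s), for 0.2 s.
At the end, for the whole second after the job is handed in: The large tin stands level on the desk, the stamp upright in it (within 0.2 rad, base on its floor); the large lid is home on it: origin 77 to 84.5 mm above the tin's, centred within 6 mm each way, turned under 0.06 rad (either way round), tilted under 0.035 rad; all at rest (x of stamp in the frame of tin between -0.07 and 0.07 m and y of stamp in the frame of tin between -0.05 and 0.05 m and z of stamp in the frame of tin between 0 and 0.012 m and angle between stamp's own z axis and vertical below 0.2 rad and x of lid in the frame of tin between -0.006 and 0.006 m and y of lid in the frame of tin between -0.006 and 0.006 m and z of lid in the frame of tin between 0.077 and 0.0845 m and angle between the x axis of lid and the x axis of tin, either way round below 0.06 rad and angle between lid's own z axis and vertical below 0.035 rad and angle between tin's own z axis and vertical below 0.03 rad and height (world z) of tin below 0.008 m and linear speed of each of lid, tin, stamp below 0.02 m/s); the robot touches nothing.
It fails at once if the lid is dropped (falls freely, faster than 0.8 m/s: a drop of over 3 cm) (contact force between lid and the fingers below 0.1 N and linear speed of lid above 0.8 m/s).
It fails at once if the stamp is dropped (falls freely, faster than 0.8 m/s: a drop of over 3 cm) (contact force between stamp and the fingers below 0.1 N and linear speed of stamp above 0.8 m/s).
It fails at once if the small tin, small lid, ticket roll or cup is moved by more than 3 cm (distance of any of small_tin, small_lid, roll, cup from where it was at the start of the episode above 0.03 m).
It also fails if it takes over 64 s, if anything falls off the work surface, if the arm or the gripper's body presses on something with over 40 N, if the wrist force passes 120 N, or if a joint passes its speed limit or range.

### The arm

A 6-joint arm with a two-finger parallel gripper is mounted at the origin on the work surface. World frame = base frame: x ahead of the robot, y to its left, z up, the work surface at z = 0. Lengths are in m, angles in rad, forces in N, time in s.
With the tool pointing down it reaches from about 0.4 to 0.825 m from the base axis. Payload 7 kg.
Tool frame: the origin (TCP) lies on the centre line of the jaws, within the pads' length; the fingertips stand 22 mm ahead of it and the grasp point (between the pads) lies 3 mm ahead of it; z points along the fingers, y is the line along which they close (so a half turn about z gives the same grasp; the last joint's range is limited). The gripper opens to 88 mm and grips with 3 to 60 N. Pads are 19 mm wide; open, the fingers measure 130 mm over their backs; the gripper's body (78 mm by 193 mm) begins 47 mm behind the grasp point.
Start: joints at [1.428, 0.359, 0.012, 0, -1.224, -0.288], TCP at [0.282, 0.613, 0.249] pointing down, gripper open.
Joint ranges: [-3.07, 3.07], [-1.43, 2.12], [-1.02, 1.25], [-3.03, 1.67], [-3.05, -0], [-3.03, 3.03]. Speed limits (rad/s): [2.39, 2.39, 3.01, 3.14, 3.14, 3.14].

### API

Orientations are given as [roll, pitch, yaw] about the fixed x, y, z axes, in that order (R = Rz(yaw) Ry(pitch) Rx(roll)).
In Python, from station import arm gives the robot as it stands.
- The arm moves only by the tool arm_command, never from a script. Its argument "series" is one flat list of numbers, 7 for each row, row after row: the turn, a rotation vector about the tool's x, y, z each as a share of 90 degrees, from -1 to 1, then the shift along the tool's x, y, z each as a share of 0.1 m, from -1 to 1, then the opening, from 0 (shut) to 1 (fully open). A call has 1 to 8 rows; each row is the pose to reach, as a shift and turn from the pose commanded when the call began, along the tool's axes at that moment; what a row does not reach only later rows make up. A row lasts 1/8 s, in which the tool goes at most 62.5 mm and 10.7 degrees, less where a joint would pass 70% of its speed; a pose out of reach is approached as far as the arm can. A call with a number of a shift or a turn outside -1 to 1 is refused whole. A call with a gripper value outside its range is refused whole. The fingers move at their own pace and stop on an object; "force" is the grip in N (left out, the last holds). Time passes only in rows, so rows that repeat a pose let the fingers close. It gives the time, the measured TCP pose, the force, the opening and the grip force at its end, in the units of the state.
- arm.get_state(): the state, without advancing time (a new reading comes with each control period).
- arm.grab_frame(name): name is "scene" or "top" or "wrist"; returns the picture (384x512x3 uint8, blue, green, red); there is no depth.
- arm.camera_model(name): a dict with "fovy" (degrees; the focal length in pixels is half the picture's height over the tangent of half this angle, whatever the lens; pixels are square), "cx", "cy" (the principal point, pixels), "pose" (4x4, takes a point from camera to world coordinates). Camera axes: x right, y down, z forward; pixel columns grow to the right and rows downward; lengths in m; the calibration is good to about 2 mm. A picture is of the moment at which its call begins: read the wrist's pose just before it. camera_model takes no time and is no camera call; for the wrist camera it gives the pose at the moment of the call.
- arm.job_done(): hands the job in; it is judged then, once.
The state is a dict: "t": time; "q": joint angles; "qd": joint speeds; "joint_efforts": joint torques, N m; "eef_pos": TCP position; "ee_rot": TCP orientation; "force": force on the tool from outside, world axes, zero at the start; "moment": the same for the moment, N m; "width": finger opening in m; "gripper_force": force on a finger pad.
Only numpy, scipy, OpenCV 4.12 (cv2) and the standard library are available. Lean on these libraries where they do the work, as an engineer would, in place of code of your own. Each camera call takes 0.05 s, during which the arm holds its last target. There are 200 camera calls.

## Working session

There is one attempt and no reset: what is moved stays moved. The work goes in short steps, Python scripts to look and compute and a tool call to move; the robot and the scene stay as the last step left them, time stands still between calls to the robot, and variables do not carry over. Pictures are saved under pics/ and viewed, at most 10 in all, crops included, and the job is handed in when it is done.

Besides the shell and the picture viewer there is one more tool, called after "Emit:" by a JSON object that holds its "op" and its "data". arm_command: Moves the arm, as the interface text tells. Its arguments: {"type":"object","properties":{"series":{"type":"array"},"force":{"type":"number"}},"required":["series"]}

```bash
mkdir -p pics; ls; python3 - <<'E'
from station import arm
import cv2,numpy as np
np.set_printoptions(precision=4,suppress=True)
s=arm.get_state();print(s)
for n in("scene","top"):
    m=arm.camera_model(n);print(n,m)
    cv2.imwrite(f"pics/{n}0.png",arm.grab_frame(n))
E
```

```text
pics
{'t': 0.0, 'q': array([ 1.4281,  0.3594,  0.0111, -0.0004, -1.2241, -0.2881]), 'qd': array([ 0.0014,  0.0019, -0.0009, -0.0003, -0.0001, -0.001 ]), 'joint_efforts': array([  0.0013, -58.272 ,  29.3057,   6.9972,   0.0069,  -0.0002]), 'eef_pos': array([0.2817, 0.6129, 0.2476]), 'ee_rot': array([ 3.14  , -0.0001, -0.4309]), 'force': array([ 0.4111, -0.6432,  0.7703]), 'moment': array([-0.0069,  0.0051, -0.0521]), 'gripper_force': 0.0, 'width': 0.08739435169942797}
scene {'fovy': 43.869267736308224, 'cx': 251.68921609322564, 'cy': 187.94431248834078, 'pose': array([[ 0.7307,  0.5867, -0.3492,  0.9266],
       [ 0.6825, -0.6154,  0.3943, -0.4009],
       [ 0.0164, -0.5264, -0.8501,  0.9196],
       [ 0.    ,  0.    ,  0.    ,  1.    ]])}
top {'fovy': 44.74754225410947, 'cx': 252.1789586006337, 'cy': 186.80752986451347, 'pose': array([[ 0.0569, -0.9755,  0.2123,  0.3488],
       [-0.9984, -0.057 ,  0.0057, -0.0061],
       [ 0.0065, -0.2123, -0.9772,  1.0456],
       [ 0.    ,  0.    ,  0.    ,  1.    ]])}
```

View pics/scene0.png

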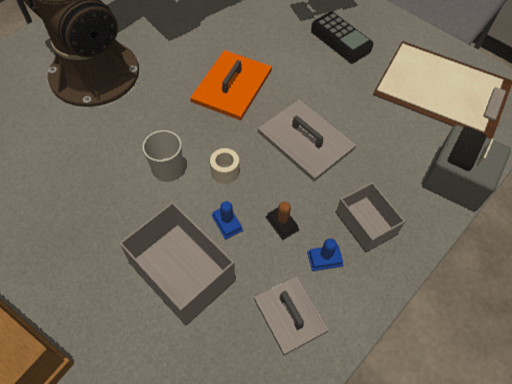

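View pics/top0.png

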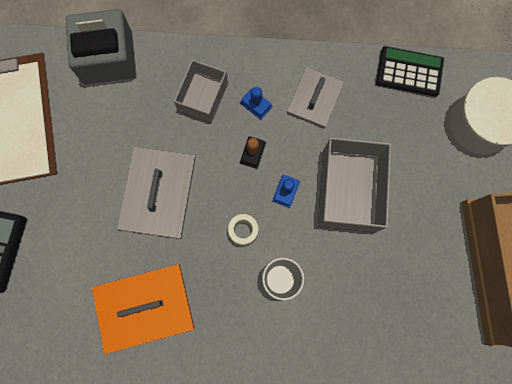

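```bash
python3 - <<'E'
import cv2,numpy as np
t=cv2.imread("pics/top0.png");s=cv2.imread("pics/scene0.png")
def c(im,x,y,w=160,h=120):
    o=cv2.resize(im[y:y+h,x:x+w],None,fx=2.5,fy=2.5,interpolation=cv2.INTER_CUBIC)
    for k in range(0,w,20): cv2.putText(o,str(x+k),(int(k*2.5),8),0,.3,(0,255,255));cv2.line(o,(int(k*2.5),10),(int(k*2.5),14),(0,255,255))
    for k in range(0,h,20): cv2.putText(o,str(y+k),(0,int(k*2.5)+4),0,.3,(0,255,255))
    return o
cv2.imwrite("pics/c1.png",np.vstack([np.hstack([c(t,270,130),c(s,110,202)]),np.hstack([c(t,110,130),c(s,230,95)])]))
E
```

```text
(no output)
```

View pics/c1.png

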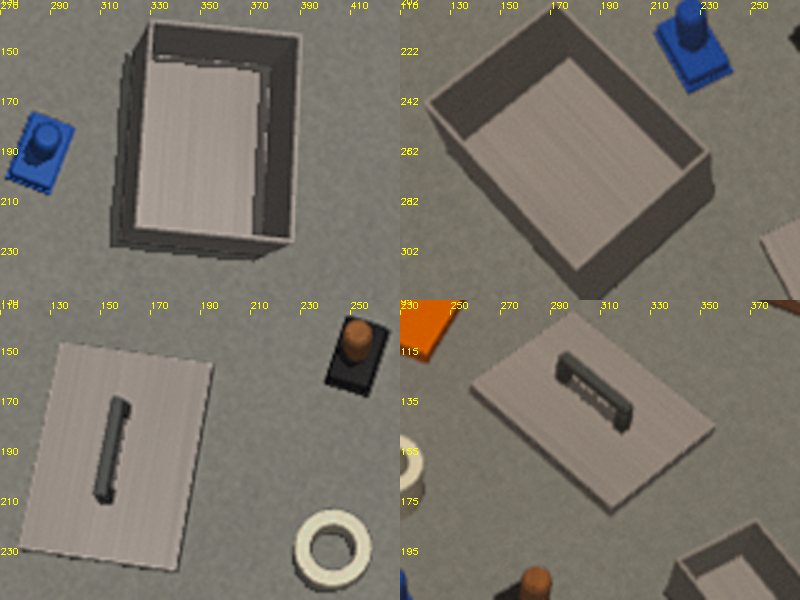

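```bash
cat > h.py <<'E'
import numpy as np,cv2
from station import arm
np.set_printoptions(precision=4,suppress=True)
def K(m):
    f=192/np.tan(np.radians(m["fovy"])/2);return np.array([[f,0,m["cx"]],[0,f,m["cy"]],[0,0,1]])
def P(m): return K(m)@np.linalg.inv(m["pose"])[:3]
def tri(ms,uvs):
    A=[]
    for m,(u,v) in zip(ms,uvs):
        p=P(m);A+=[u*p[2]-p[0],v*p[2]-p[1]]
    A=np.array(A);X=np.linalg.lstsq(A[:,:3],-A[:,3],rcond=None)[0]
    r=[proj(m,X)-np.array(uv) for m,uv in zip(ms,uvs)]
    return X,np.round(np.concatenate(r),1)
def proj(m,X):
    q=P(m)@np.append(X,1);return q[:2]/q[2]
def onz(m,uv,z):
    d=m["pose"][:3,:3]@np.linalg.inv(K(m))@[uv[0],uv[1],1];o=m["pose"][:3,3];return o+d*(z-o[2])/d[2]
E
python3 - <<'E'
from h import *
ms=[arm.camera_model(n) for n in("top","scene")]
d={"tin":[((324,220.8),(172,205.2)),((387.2,226.4),(120.8,242.8)),((330,138.8),(233.6,262.8)),((390,144.4),(180.8,310))],
"lid":[((118,229.2),(296.8,100.2)),((180.8,238.4),(258.4,129.8)),((134,147.2),(355.6,146.6)),((195.2,155.6),(314.8,179.4))],
"handle":[((157.2,169.2),(321.2,139)),((151.2,210.8),(296,117))],
"stamp":[((253.2,141.6),(284.8,204.2))]}
for k,v in d.items():
    X=[]
    for a in v:
        x,r=tri(ms,a);X.append(x);print(k,x,r)
    X=np.array(X);print(" mean",X.mean(0))
    if len(X)==4:
        for i,j in((0,2),(1,3),(0,1),(2,3)): e=X[j]-X[i];print("  ",np.linalg.norm(e),np.arctan2(e[1],e[0]))
    if k=="handle": e=X[0]-X[1];print(np.linalg.norm(e),np.arctan2(e[1],e[0]))
q=[onz(ms[0],((x/2.5+110),(y-300)/2.5+130),.022) for x,y in((345,317),(388,329),(368,390),(328,378))]
for a in q:print(a)
print(np.mean(q,0))
print(ms[0]["pose"][:3,3],arm.camera_model("wrist"))
E
```

```text
tin [ 0.4946 -0.1536  0.0829] [-0.1 -0.1 -0.1  0. ]
tin [ 0.49   -0.28    0.0939] [-1.  -0.7 -1.3  0.1]
tin [ 0.6725 -0.1603  0.0893] [-0.5 -0.4 -0.7  0.1]
tin [ 0.6673 -0.2886  0.0904] [-0.6 -0.5 -0.9  0.1]
 mean [ 0.5811 -0.2206  0.0891]
   0.17822560010211327 -0.0375796697534035
   0.17755594545918357 -0.04840351163978451
   0.12696544864813533 -1.6069274378312353
   0.12840925480298018 -1.6115899682215606
lid [0.459  0.2906 0.0126] [ 0.4  0.4  0.5 -0.1]
lid [0.4492 0.1533 0.0076] [-0.7 -0.6 -0.8  0.2]
lid [0.6522 0.2787 0.007 ] [ 0.  0.  0. -0.]
lid [0.6406 0.1362 0.0092] [-0.4 -0.3 -0.5  0.1]
 mean [0.5503 0.2147 0.0091]
   0.19368734539032623 -0.061308393534929125
   0.19211637065881126 -0.0890059494969225
   0.13773012308220417 -1.6419043587221804
   0.14299958832782025 -1.6525203285153462
handle [0.5934 0.2114 0.0468] [-0.1 -0.1 -0.1  0. ]
handle [0.5042 0.2202 0.042 ] [-1.8 -1.7 -2.1  0.6]
 mean [0.5488 0.2158 0.0444]
0.08978916492299395 -0.09843945882377445
stamp [0.6579 0.0037 0.0842] [-0.3 -0.3 -0.4  0.1]
 mean [0.6579 0.0037 0.0842]
[0.6881 0.0162 0.022 ]
[ 0.6789 -0.0239  0.022 ]
[ 0.6201 -0.0087  0.022 ]
[0.6292 0.0282 0.022 ]
[0.6541 0.0029 0.022 ]
[ 0.3488 -0.0061  1.0456] {'fovy': 69.78155271887078, 'cx': 253.27399528947598, 'cy': 193.84762219165566, 'pose': array([[-0.4177, -0.8801, -0.2258,  0.3419],
       [-0.9086,  0.405 ,  0.1022,  0.5856],
       [ 0.0015,  0.2478, -0.9688,  0.3847],
       [ 0.    ,  0.    ,  0.    ,  1.    ]])}
```

Emit:
{"op": "arm_command", "data": {"series": [0,0,-0.05,0.35,0.23,0,1,0,0,-0.1,0.7,0.46,0,1,0,0,-0.146,1,0.67,0,1]}}

```text
t: 0.48
eef_pos: [0.3452, 0.5093, 0.2481]
ee_rot: [3.141, 0.0, -0.199]
force: [0.4, 0.1, 0.0]
width: 0.0877
gripper_force: 0.0
```

Emit:
{"op": "arm_command", "data": {"series": [0,0,0,0.35,0.35,0,0.6,0,0,0,0.7,0.7,0,0.6,0,0,0,1,1,0,0.6,0,0,0,1,1,0,0.6]}}

```text
t: 0.98
eef_pos: [0.4238, 0.3903, 0.2485]
ee_rot: [3.141, 0.0, -0.205]
force: [0.1, -0.1, 0.6]
width: 0.0551
gripper_force: 0.0
```

```bash
python3 - <<'E'
from h import *
s=arm.get_state();print(s["t"],s["eef_pos"],s["ee_rot"],s["width"])
m=arm.camera_model("wrist");np.save("w1.npy",m["pose"])
im=arm.grab_frame("wrist");cv2.imwrite("pics/w1.png",im)
s=arm.get_state();print(s["eef_pos"],s["qd"])
# predicted pixel positions of lid
for p in((.55,.215,.047),(.657,.003,.08)):print(proj(m,np.array(p)))
E
```

```text
0.975 [0.4238 0.3903 0.2485] [ 3.141   0.0002 -0.2045] 0.05510324947552742
[0.4233 0.3915 0.2485] [ 0.0292  0.012   0.0122 -0.0017  0.0015 -0.0095]
[385.1135  36.5928]
[ 639.9054 -166.3803]
```

Emit:
{"op": "arm_command", "data": {"series": [0,0,0,0.35,0.35,0,0.6,0,0,0,0.7,0.7,0,0.6,0,0,0,1,1,0,0.6,0,0,0,1,1,0,0.6]}}

```text
t: 1.52
eef_pos: [0.5014, 0.2735, 0.2482]
ee_rot: [3.141, 0.0, -0.204]
force: [-0.6, 0.9, -0.4]
width: 0.0527
gripper_force: 0.0
```

```bash
python3 - <<'E'
from h import *
m=arm.camera_model("wrist");np.save("w2.npy",m["pose"])
cv2.imwrite("pics/w2.png",arm.grab_frame("wrist"))
for p in((.55,.215,.047),(.657,.003,.08)):print(proj(m,np.array(p)))
E
```

```text
[292.9256 129.1622]
[499.6891 -30.2224]
```

Emit:
{"op": "arm_command", "data": {"series": [0,0,0,0.35,0.35,0,0.6,0,0,0,0.7,0.7,0,0.6,0,0,0,1,1,0,0.6]}}

```text
t: 1.95
eef_pos: [0.5791, 0.1571, 0.2484]
ee_rot: [-3.142, 0.0, -0.2]
force: [-0.4, 0.6, -0.7]
width: 0.0528
gripper_force: 0.0
```

Emit:
{"op": "arm_command", "data": {"series": [0,0,0,0.2,0.3,0,0.6,0,0,0,0.4,0.6,0,0.6,0,0,0,0.6,0.9,0,0.6,0,0,0,0.6,0.9,0,0.6]}}

```text
t: 2.45
eef_pos: [0.6199, 0.0562, 0.248]
ee_rot: [3.141, 0.001, -0.202]
force: [0.2, 1.3, -0.0]
width: 0.0528
gripper_force: 0.0
```

```bash
python3 - <<'E'
from h import *
s=arm.get_state();print(s["t"],s["eef_pos"],s["ee_rot"],s["width"])
m=arm.camera_model("wrist");np.save("w3.npy",m["pose"])
a=arm.grab_frame("wrist");cv2.imwrite("pics/w3.png",a)
for p in((.55,.215,.047),(.657,.003,.08)):print(proj(m,np.array(p)))
b=cv2.imread("pics/w2.png");o=np.hstack([b,a]);cv2.imwrite("pics/v1.png",cv2.resize(o,(800,300),interpolation=cv2.INTER_AREA))
E
```

```text
2.45 [0.6199 0.0562 0.248 ] [ 3.1411  0.0006 -0.2025] 0.05280678778152784
[147.6602 251.6971]
[294.2767 141.4102]
```

View pics/v1.png

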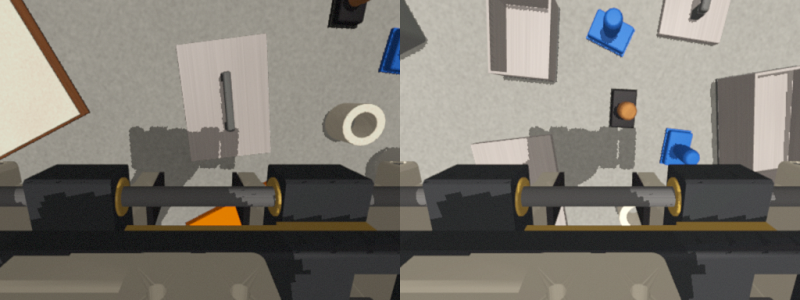

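```bash
python3 - <<'E'
from h import *
m=arm.camera_model("wrist");ms=[arm.camera_model("top"),arm.camera_model("scene"),m]
ims=[cv2.imread(f"pics/{n}.png") for n in("top0","scene0","w3")]
X0=np.array([.657,.003,.08])
from scipy.optimize import least_squares
uv=[]
for im,c in zip(ims,ms):
    h=cv2.cvtColor(im,cv2.COLOR_BGR2HSV);k=cv2.inRange(h,(5,100,60),(18,255,255))
    p=proj(c,X0).astype(int);w=np.zeros_like(k);w[p[1]-25:p[1]+45,p[0]-25:p[0]+25]=1;k=k*w
    ys,xs=np.nonzero(k);print(len(xs),xs.min(),xs.max(),ys.min(),ys.max());uv.append((xs,ys))
# silhouette model: cylinder r13, z 22..80; fit x,y,ztop by bbox
def bb(c,x):
    a=np.linspace(0,6.283,60);pts=np.array([[x[0]+r*np.cos(t),x[1]+r*np.sin(t),z] for t in a for r,z in((13e-3,x[2]-.006),(11e-3,x[2]-.001))])
    q=np.array([proj(c,p) for p in pts]);return q
def res(x):
    r=[]
    for c,(xs,ys) in zip(ms,uv):
        q=bb(c,x);r+=[q[:,0].min()-xs.min()+.5,q[:,0].max()-xs.max()-.5,q[:,1].min()-ys.min()+.5]
    return r
s=least_squares(res,[.657,.003,.08],loss="soft_l1");print(s.x,np.round(s.fun,1),np.round(res(s.x),1))
E
```

```text
141 247 258 138 153
210 278 290 202 222
483 278 302 130 153
[0.6569 0.0061 0.0741] [-0.7 -0.8  0.8  0.4  0.  -0.1  1.9 -0.1 -0.4] [-0.7 -0.8  0.8  0.4  0.  -0.1  1.9 -0.1 -0.4]
```

Emit:
{"op": "arm_command", "data": {"series": [0,0,0,0.25,0.25,0,0.6,0,0,0,0.465,0.43,0.2,0.6,0,0,0,0.465,0.43,0.6,0.6,0,0,0,0.465,0.43,1,0.6]}}

```text
t: 3.0
eef_pos: [0.6565, 0.0068, 0.1475]
ee_rot: [-3.141, -0.001, -0.2]
force: [0.6, 0.8, 0.6]
width: 0.0527
gripper_force: 0.0
```

Emit:
{"op": "arm_command", "data": {"series": [0,0,0,0,0,0.3,0.6,0,0,0,0,0,0.6,0.6,0,0,0,0,0,0.85,0.6,0,0,0,0,0,0.85,0.6]}}

```text
t: 3.5
eef_pos: [0.6549, 0.0066, 0.0614]
ee_rot: [3.14, 0.004, -0.2]
force: [-1.0, -0.5, 0.7]
width: 0.0526
gripper_force: 0.0
```

Emit:
{"op": "arm_command", "data": {"series": [0,0,0,0,0,0,0,0,0,0,0,0,0,0,0,0,0,0,0,0,0,0,0,0,0,0,0,0,0,0,0,0,0,0,0,0,0,0,0,0,0,0], "force": 20}}

```text
t: 4.25
eef_pos: [0.6568, 0.0052, 0.0645]
ee_rot: [-3.141, -0.001, -0.201]
force: [-1.3, 1.7, 6.4]
width: 0.0254
gripper_force: 20.0
```

Emit:
{"op": "arm_command", "data": {"series": [0,0,0,0,0,-0.2,0,0,0,0,0,0,-0.5,0,0,0,0,0,0,-0.8,0,0,0,0,0,0,-1,0]}}

```text
t: 4.75
eef_pos: [0.6566, 0.005, 0.1649]
ee_rot: [-3.141, -0.001, -0.202]
force: [-0.0, 0.3, -2.0]
width: 0.0251
gripper_force: 20.0
```

Emit:
{"op": "arm_command", "data": {"series": [0,0,0,-0.1,0.2,-0.3,0,0,0,0,-0.2,0.6,-0.4,0,0,0,0,-0.3,1,-0.4,0,0,0,0,-0.3,1,-0.4,0]}}

```text
t: 5.25
eef_pos: [0.6055, -0.0891, 0.2038]
ee_rot: [-3.141, 0.0, -0.204]
force: [-0.6, 0.6, -1.3]
width: 0.0255
gripper_force: 20.0
```

```bash
python3 - <<'E'
from h import *
s=arm.get_state();print(s["t"],s["eef_pos"],s["ee_rot"],s["width"],s["gripper_force"])
m=arm.camera_model("wrist");np.save("w4.npy",m["pose"])
a=arm.grab_frame("wrist");cv2.imwrite("pics/w4.png",a)
for x in(.493,.671):
  for y in(-.156,-.286):print(x,y,proj(m,np.array((x,y,.095))))
o=np.hstack([cv2.imread("pics/w2.png"),a])[:240];cv2.imwrite("pics/v2.png",cv2.resize(a[:260],None,fx=1.56,fy=1.56,interpolation=cv2.INTER_CUBIC))
E
```

```text
5.25 [ 0.6055 -0.0891  0.2038] [-3.1415  0.0004 -0.2044] 0.02553655576399434 19.999155109981075
0.493 -0.156 [340.8154 289.3921]
0.493 -0.286 [471.8386 265.8191]
0.671 -0.156 [314.6251 109.312 ]
0.671 -0.286 [469.7086  76.0973]
```

View pics/v2.png

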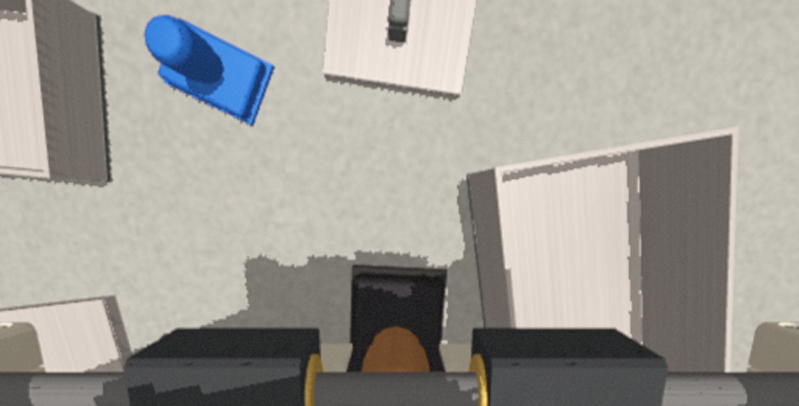

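Emit:
{"op": "arm_command", "data": {"series": [0,0,-0.03,0,0.3,0,0,0,0,-0.06,0,0.7,0,0,0,0,-0.1,0,1,0,0,0,0,-0.1,0,1,0,0]}}

```text
t: 5.8
eef_pos: [0.5868, -0.1859, 0.203]
ee_rot: [3.142, 0.001, -0.046]
force: [-0.4, 0.7, -0.6]
width: 0.0253
gripper_force: 20.0
```

```bash
python3 - <<'E'
from h import *
s=arm.get_state();print(s["t"],s["eef_pos"],s["ee_rot"],s["width"],s["gripper_force"])
m=arm.camera_model("wrist");np.save("w5.npy",m["pose"])
a=arm.grab_frame("wrist");cv2.imwrite("pics/w5.png",a)
y=s["ee_rot"][2];d=np.array([.581,-.2206])-s["eef_pos"][:2];print(d@[np.cos(y),np.sin(y)],d@[np.sin(y),-np.cos(y)])
E
```

```text
5.8 [ 0.5868 -0.1859  0.203 ] [ 3.1416  0.0008 -0.0457] 0.02531652091201579 19.99883960466832
-0.004243009150495664 0.03493474687993006
```

Emit:
{"op": "arm_command", "data": {"series": [0,0,0,-0.04,0.35,0,0,0,0,0,-0.04,0.35,0,0,0,0,0,-0.04,0.35,0.2,0,0,0,0,-0.04,0.35,0.5,0,0,0,0,-0.04,0.35,0.8,0,0,0,0,-0.04,0.35,1,0]}}

```text
t: 6.6
eef_pos: [0.5814, -0.2181, 0.1019]
ee_rot: [-3.141, 0.001, -0.044]
force: [-0.4, -0.6, -0.8]
width: 0.0254
gripper_force: 20.0
```

Emit:
{"op": "arm_command", "data": {"series": [0,0,0,0,0,0.1,0,0,0,0,0,0,0.2,0,0,0,0,0,0,0.27,0,0,0,0,0,0,0.31,0,0,0,0,0,0,0.33,0,0,0,0,0,0,0.34,0,0,0,0,0,0,0.34,0]}}

```text
t: 7.48
eef_pos: [0.5815, -0.2197, 0.0698]
ee_rot: [3.142, -0.0, -0.044]
force: [0.3, -0.2, -1.0]
width: 0.0252
gripper_force: 20.0
```

Emit:
{"op": "arm_command", "data": {"series": [0,0,0,0,0,0.01,0,0,0,0,0,0,0.02,0,0,0,0,0,0,0.03,0,0,0,0,0,0,0.03,0]}}

```text
t: 7.98
eef_pos: [0.5815, -0.2197, 0.0675]
ee_rot: [3.141, -0.0, -0.044]
force: [-2.8, 1.5, 6.6]
width: 0.0254
gripper_force: 20.0
```

Contact with the tin floor (6.6 N up). Release and rise.

Emit:
{"op": "arm_command", "data": {"series": [0,0,0,0,0,0,0.6,0,0,0,0,0,0,0.6,0,0,0,0,0,0,0.6,0,0,0,0,0,0,0.6,0,0,0,0,0,-0.2,0.6,0,0,0,0,0,-0.6,0.6,0,0,0,0,0,-1,0.6]}}

```text
t: 8.85
eef_pos: [0.5812, -0.2197, 0.1674]
ee_rot: [3.142, 0.001, -0.044]
force: [1.5, 1.2, -0.1]
width: 0.0528
gripper_force: 0.0
```

Emit:
{"op": "arm_command", "data": {"series": [0,0,0,-0.3,0,-0.3,0.6,0,0,0,-0.6,0,-0.8,0.6,0,0,0,-0.9,0,-1,0.6,0,0,0,-1,0,-1,0.6,0,0,0,-1,0,-1,0.6]}}

```text
t: 9.48
eef_pos: [0.4811, -0.2151, 0.2662]
ee_rot: [-3.141, -0.0, -0.045]
force: [0.4, -0.6, 0.4]
width: 0.0526
gripper_force: 0.0
```

```bash
python3 - <<'E'
from h import *
s=arm.get_state();print(s["t"],s["eef_pos"],s["ee_rot"],s["width"],s["gripper_force"])
m=arm.camera_model("wrist");np.save("w6.npy",m["pose"])
a=arm.grab_frame("wrist");cv2.imwrite("pics/w6.png",a)
cv2.imwrite("pics/v3.png",cv2.resize(a[:260],None,fx=1.56,fy=1.56,interpolation=cv2.INTER_CUBIC))
E
```

```text
9.475 [ 0.4811 -0.2151  0.2662] [-3.1412 -0.     -0.0446] 0.05260098596118041 0.0
```

View pics/v3.png

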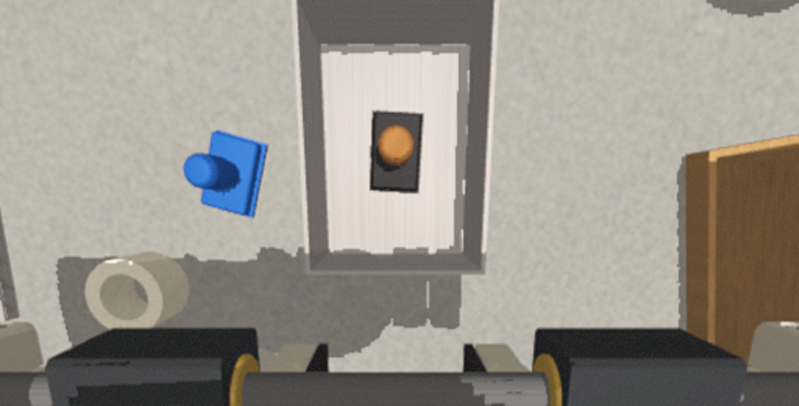

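Emit:
{"op": "arm_command", "data": {"series": [0,0,0,-0.05,-0.5,0,0.6,0,0,0,-0.1,-1,0,0.6,0,0,0,-0.1,-1,0,0.6]}}

```text
t: 9.9
eef_pos: [0.4765, -0.1124, 0.2655]
ee_rot: [3.142, 0.002, -0.041]
force: [0.2, -0.3, -0.4]
width: 0.0525
gripper_force: 0.0
```

Emit:
{"op": "arm_command", "data": {"series": [0,0,0,-0.05,-0.5,0,0.6,0,0,0,-0.1,-1,0,0.6,0,0,0,-0.1,-1,0,0.6]}}

```text
t: 10.28
eef_pos: [0.4709, -0.0124, 0.2657]
ee_rot: [3.141, 0.001, -0.041]
force: [0.6, 0.7, 0.4]
width: 0.0523
gripper_force: 0.0
```

Emit:
{"op": "arm_command", "data": {"series": [0,0,0,-0.05,-0.5,0,0.6,0,0,0,-0.1,-1,0,0.6,0,0,0,-0.1,-1,0,0.6]}}

```text
t: 10.65
eef_pos: [0.4655, 0.0875, 0.2657]
ee_rot: [3.141, 0.001, -0.042]
force: [0.7, 0.3, 0.1]
width: 0.0526
gripper_force: 0.0
```

Emit:
{"op": "arm_command", "data": {"series": [0,0,0.02,-0.05,-0.5,0,0.6,0,0,0.026,-0.1,-1,0,0.6,0,0,0.026,-0.1,-1,0,0.6]}}

```text
t: 11.02
eef_pos: [0.46, 0.1875, 0.2655]
ee_rot: [3.14, 0.001, -0.083]
force: [0.2, -1.0, -0.2]
width: 0.0526
gripper_force: 0.0
```

Emit:
{"op": "arm_command", "data": {"series": [0,0,0,-0.05,-0.3,0.3,0.6,0,0,0,-0.1,-0.33,0.7,0.6,0,0,0,-0.1,-0.33,0.78,0.6,0,0,0,-0.1,-0.33,0.78,0.6,0,0,0,-0.1,-0.33,0.78,0.6]}}

```text
t: 11.65
eef_pos: [0.4533, 0.2198, 0.19]
ee_rot: [-3.14, -0.002, -0.086]
force: [0.2, -0.2, 0.1]
width: 0.0524
gripper_force: 0.0
```

```bash
python3 - <<'E'
from h import *
s=arm.get_state();print(s["t"],s["eef_pos"],s["ee_rot"],s["width"],s["gripper_force"])
m=arm.camera_model("wrist");np.save("w7.npy",m["pose"])
a=arm.grab_frame("wrist");cv2.imwrite("pics/w7.png",a)
b=cv2.imread("pics/w6.png")
o=np.hstack([b[:260,150:350],a[:260,150:350]])
cv2.imwrite("pics/v4.png",cv2.resize(o,None,fx=2,fy=2,interpolation=cv2.INTER_CUBIC))
E
```

```text
11.65 [0.4533 0.2198 0.19  ] [-3.1402 -0.0016 -0.0859] 0.052403354077652176 0.0
```

View pics/v4.png

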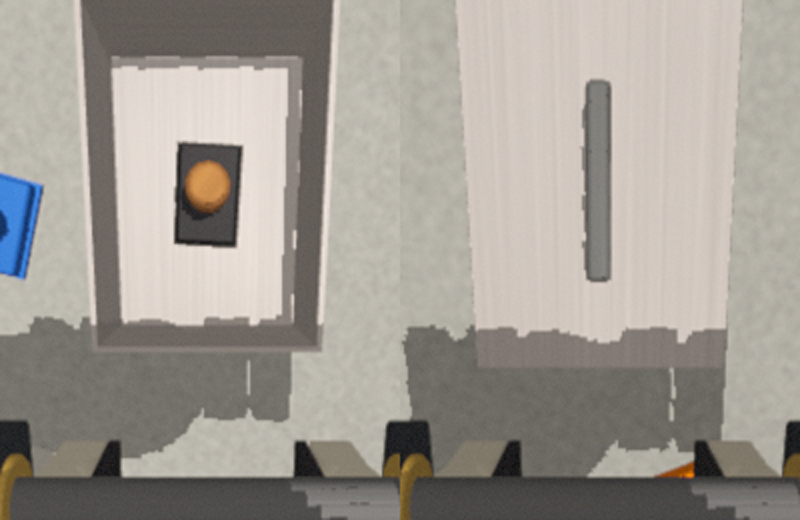

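```bash
python3 - <<'E'
from h import *
m=arm.camera_model("wrist")
for n,z,pts in(("w6",.095,((197.5,175),(310.5,175),(188.5,0),(319,0))),("w7",.017,((188,184),(313.5,184),(178.5,0),(321.5,0)))):
    m["pose"]=np.load(n+".npy");q=[onz(m,p,z)[:2] for p in pts];print(n,np.array(q))
    L=.18 if n=="w6" else .192
    for i,j in((0,1),(0,2),(1,3)):e=q[j]-q[i];print(np.linalg.norm(e),np.arctan2(e[1],e[0]))
    a=np.mean([np.arctan2(*(q[j]-q[i])[::-1]) for i,j in((0,2),(1,3))]);print("yaw",a,"centre",(q[0]+q[1])/2+L/2*np.array([np.cos(a),np.sin(a)]))
print([onz(m,p,.053) for p in((249,40),(249,140.5))])
E
```

```text
w6 [[ 0.4933 -0.152 ]
 [ 0.4876 -0.2802]
 [ 0.667  -0.1597]
 [ 0.6613 -0.2874]]
0.12835235318689525 -1.6153573448401226
0.17386750008334734 -0.044158188648347835
0.1738430624160227 -0.040970661760964505
yaw -0.04256442520465617 centre [ 0.5803 -0.22  ]
w7 [[0.4586 0.2952]
 [0.4462 0.1512]
 [0.6433 0.2778]
 [0.6311 0.1374]]
0.14455863700584667 -1.6564084335382274
0.18554696363257137 -0.09383173303861637
0.18543529342678594 -0.07454303117135946
yaw -0.08418738210498791 centre [0.5481 0.2151]
[array([0.5922, 0.212 , 0.053 ]), array([0.5037, 0.22  , 0.053 ])]
```

Emit:
{"op": "arm_command", "data": {"series": [0,0,0,0.4,0,0,0.6,0,0,0,0.8,-0.03,0,0.6,0,0,0,0.95,-0.04,0.3,0.6,0,0,0,0.95,-0.04,0.7,0.6,0,0,0,0.95,-0.04,1,0.6,0,0,0,0.95,-0.04,1,0.6]}}

```text
t: 12.45
eef_pos: [0.5465, 0.2149, 0.0874]
ee_rot: [3.139, 0.002, -0.086]
force: [0.7, -0.8, 0.2]
width: 0.0525
gripper_force: 0.0
```

Emit:
{"op": "arm_command", "data": {"series": [0,0,0,0,0,0.2,0.6,0,0,0,0,0,0.35,0.6,0,0,0,0,0,0.4,0.6,0,0,0,0,0,0.4,0.6]}}

```text
t: 12.95
eef_pos: [0.5474, 0.2159, 0.049]
ee_rot: [-3.142, -0.0, -0.085]
force: [-0.2, -0.8, 0.5]
width: 0.0525
gripper_force: 0.0
```

Emit:
{"op": "arm_command", "data": {"series": [0,0,0,0,0,0,0,0,0,0,0,0,0,0,0,0,0,0,0,0,0,0,0,0,0,0,0,0,0,0,0,0,0,0,0,0,0,0,0,0,0,0], "force": 45}}

```text
t: 13.7
eef_pos: [0.5472, 0.2158, 0.0486]
ee_rot: [-3.142, -0.0, -0.085]
force: [-0.3, -0.5, 0.9]
width: 0.0115
gripper_force: 45.0
```

Emit:
{"op": "arm_command", "data": {"series": [0,0,0,0,0,-0.1,0,0,0,0,0,0,-0.25,0,0,0,0,0,0,-0.45,0,0,0,0,0,0,-0.7,0,0,0,0,0,0,-0.9,0,0,0,0,0,0,-1,0]}}

```text
t: 14.45
eef_pos: [0.5476, 0.2161, 0.1507]
ee_rot: [-3.14, -0.002, -0.085]
force: [-0.5, -0.2, -2.9]
width: 0.0116
gripper_force: 45.0
```

Emit:
{"op": "arm_command", "data": {"series": [0,0,0,0,0.1,-0.2,0,0,0,0,0,0.25,-0.4,0,0,0,0,0,0.45,-0.5,0,0,0,0,0,0.7,-0.5,0,0,0,0,0,0.9,-0.5,0,0,0,0,0,1,-0.5,0]}}

```text
t: 15.2
eef_pos: [0.5381, 0.1143, 0.1979]
ee_rot: [3.141, 0.001, -0.087]
force: [0.5, -0.4, -2.8]
width: 0.0111
gripper_force: 45.0
```

Emit:
{"op": "arm_command", "data": {"series": [0,0,0,0.02,0.25,0,0,0,0,0,0.06,0.5,0,0,0,0,0,0.1,0.75,0,0,0,0,0,0.14,1,0,0]}}

```text
t: 15.7
eef_pos: [0.544, 0.0143, 0.198]
ee_rot: [3.141, 0.001, -0.085]
force: [0.1, 0.6, -2.3]
width: 0.0114
gripper_force: 45.0
```

Emit:
{"op": "arm_command", "data": {"series": [0,0,0,0.04,0.25,0,0,0,0,0,0.08,0.5,0,0,0,0,0,0.12,0.75,0,0,0,0,0,0.16,1,0,0]}}

```text
t: 16.2
eef_pos: [0.5514, -0.0867, 0.198]
ee_rot: [3.141, 0.001, -0.085]
force: [-0.5, -0.6, -2.9]
width: 0.0117
gripper_force: 45.0
```

```bash
cat > go.py <<'E'
from h import *
import sys
s=arm.get_state();print(s["t"],s["eef_pos"],s["ee_rot"],s["width"],s["gripper_force"],s["force"])
x,y,w=map(float,sys.argv[1:4]);p=s["ee_rot"][2];d=np.array([x,y])-s["eef_pos"][:2]
print(d@[np.cos(p),np.sin(p)]*10,d@[np.sin(p),-np.cos(p)]*10,-(w-p)/(np.pi/2))
E
python3 go.py .5795 -.2195 -.0425
```

```text
16.2 [ 0.5514 -0.0867  0.198 ] [ 3.1415  0.0008 -0.0853] 0.011650205777153037 45.00009477138519 [-0.5211 -0.5929 -2.9341]
0.39356914601043613 1.2988629716862938 -0.02725755424045136
```

Emit:
{"op": "arm_command", "data": {"series": [0,0,0,0.1,0.25,0,0,0,0,-0.01,0.2,0.5,0,0,0,0,-0.02,0.3,0.75,0,0,0,0,-0.027,0.39,1,0,0]}}

```text
t: 16.7
eef_pos: [0.5819, -0.1898, 0.1978]
ee_rot: [-3.142, 0.001, -0.042]
force: [0.5, 0.1, -2.6]
width: 0.0119
gripper_force: 45.0
```

Emit:
{"op": "arm_command", "data": {"series": [0,0,0,0,0.15,0,0,0,0,0,0,0.3,0,0,0,0,0,0,0.3,0.2,0,0,0,0,0,0.3,0.3,0,0,0,0,0,0.3,0.3,0,0,0,0,0,0.3,0.3,0]}}

```text
t: 17.45
eef_pos: [0.581, -0.2185, 0.1692]
ee_rot: [3.141, -0.001, -0.042]
force: [-0.5, 0.0, -1.6]
width: 0.0112
gripper_force: 45.0
```

```bash
python3 go.py .5793 -.22 -.0425; python3 - <<'E'
from h import *
m=arm.camera_model("wrist");np.save("w8.npy",m["pose"])
a=arm.grab_frame("wrist");cv2.imwrite("pics/w8.png",a)
t=arm.grab_frame("top");cv2.imwrite("pics/top8.png",t);s=arm.grab_frame("scene");cv2.imwrite("pics/s8.png",s)
o=np.vstack([np.hstack([cv2.resize(t[110:260,290:430],(400,429)),cv2.resize(s[180:330,90:230],(400,429))]),])
a=cv2.resize(a[:220],None,fx=1.56,fy=1.56)[:,:800]
c=np.hstack([a[:, 150:650],cv2.resize(s[180:330,100:240],(300,321))[:a.shape[0]] if 0 else cv2.resize(s[180:340,100:240],(300,a.shape[0]))])
cv2.imwrite("pics/v5.png",c)
E
```

```text
17.45 [ 0.581  -0.2185  0.1692] [ 3.1413 -0.0008 -0.0422] 0.011242764876954497 44.99943673610687 [-0.4651  0.0193 -1.6219]
-0.01625130687354604 0.015717077258782755 0.0001665574321902373
```

View pics/v5.png

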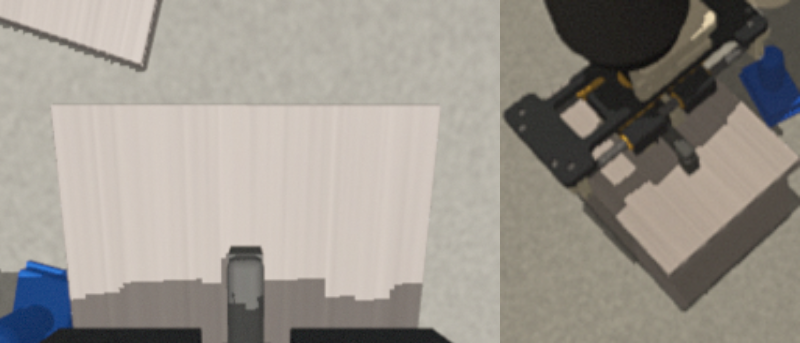

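```bash
python3 - <<'E'
from h import *
m=arm.camera_model("wrist");m["pose"]=np.load("w8.npy")
q=[onz(m,p,.1376)[:2] for p in((129.2,66.3),(378,66.5))];e=q[1]-q[0];a=np.arctan2(e[1],e[0])+np.pi/2
print(q,np.linalg.norm(e),a,(q[0]+q[1])/2-.096*np.array([np.cos(a),np.sin(a)]))
print(arm.get_state()["eef_pos"])
E
```

```text
[array([ 0.6814, -0.1524]), array([ 0.6753, -0.2929])] 0.14069941942724434 -0.042965233678037285 [ 0.5824 -0.2185]
[ 0.581  -0.2185  0.1693]
```

Emit:
{"op": "arm_command", "data": {"series": [0,0,0,-0.02,0.016,0.05,0,0,0,0,-0.02,0.016,0.12,0,0,0,0,-0.02,0.016,0.18,0,0,0,0,-0.02,0.016,0.22,0,0,0,0,-0.02,0.016,0.25,0,0,0,0,-0.02,0.016,0.27,0,0,0,0,-0.02,0.016,0.29,0,0,0,0,-0.02,0.016,0.29,0]}}

```text
t: 18.6
eef_pos: [0.5785, -0.2201, 0.1395]
ee_rot: [3.142, 0.0, -0.043]
force: [-0.1, 0.7, -2.8]
width: 0.0114
gripper_force: 45.0
```

No contact force and the skirt is already 4 mm below the rim: it is going on. Continue.

Emit:
{"op": "arm_command", "data": {"series": [0,0,0,0,0,0.02,0,0,0,0,0,0,0.04,0,0,0,0,0,0,0.06,0,0,0,0,0,0,0.08,0,0,0,0,0,0,0.09,0,0,0,0,0,0,0.1,0,0,0,0,0,0,0.1,0]}}

```text
t: 19.48
eef_pos: [0.5785, -0.2201, 0.1297]
ee_rot: [3.142, -0.0, -0.043]
force: [0.3, -0.0, -2.6]
width: 0.0114
gripper_force: 45.0
```

Emit:
{"op": "arm_command", "data": {"series": [0,0,0,0,0,0.01,0,0,0,0,0,0,0.015,0,0,0,0,0,0,0.02,0,0,0,0,0,0,0.02,0]}}

```text
t: 19.98
eef_pos: [0.5786, -0.2201, 0.1296]
ee_rot: [3.141, -0.001, -0.042]
force: [-6.4, 4.3, 13.6]
width: 0.0114
gripper_force: 45.0
```

Emit:
{"op": "arm_command", "data": {"series": [0,0,0,0,0,-0.015,0,0,0,0,0,0,-0.015,0.5,0,0,0,0,0,-0.015,0.5,0,0,0,0,0,-0.015,0.5,0,0,0,0,0,-0.015,0.5,0,0,0,0,0,-0.3,0.5,0,0,0,0,0,-0.7,0.5,0,0,0,0,0,-1,0.5]}}

```text
t: 20.98
eef_pos: [0.5788, -0.2202, 0.2293]
ee_rot: [3.141, -0.001, -0.043]
force: [0.4, -0.7, 0.0]
width: 0.0436
gripper_force: 0.0
```

Emit:
{"op": "arm_command", "data": {"series": [0,0,0,-0.3,0,-0.3,0.5,0,0,0,-0.6,0,-0.5,0.5,0,0,0,-1,0,-0.5,0.5,0,0,0,-1,0,-0.5,0.5,0,0,0,-1,0,-0.5,0.5]}}

```text
t: 21.6
eef_pos: [0.479, -0.2159, 0.2779]
ee_rot: [3.141, -0.001, -0.043]
force: [0.4, -0.3, 0.3]
width: 0.0439
gripper_force: 0.0
```

```bash
python3 go.py .5793 -.22 -.0425; python3 - <<'E'
from h import *
m=arm.camera_model("wrist");np.save("w9.npy",m["pose"])
a=arm.grab_frame("wrist");cv2.imwrite("pics/w9.png",a)
s=arm.grab_frame("scene")
c=np.hstack([cv2.resize(a[:260,120:390],None,fx=1.7,fy=1.7,interpolation=cv2.INTER_CUBIC),cv2.resize(s[195:335,105:245],(340,442),interpolation=cv2.INTER_CUBIC)])
cv2.imwrite("pics/v6.png",c)
E
```

```text
21.6 [ 0.479  -0.2159  0.2779] [ 3.1415 -0.0009 -0.0428] 0.04394644586422729 0.0 [ 0.4442 -0.2531  0.2582]
1.0042091679478498 -0.001986852864950883 -0.0001689605445135315
```

View pics/v6.png

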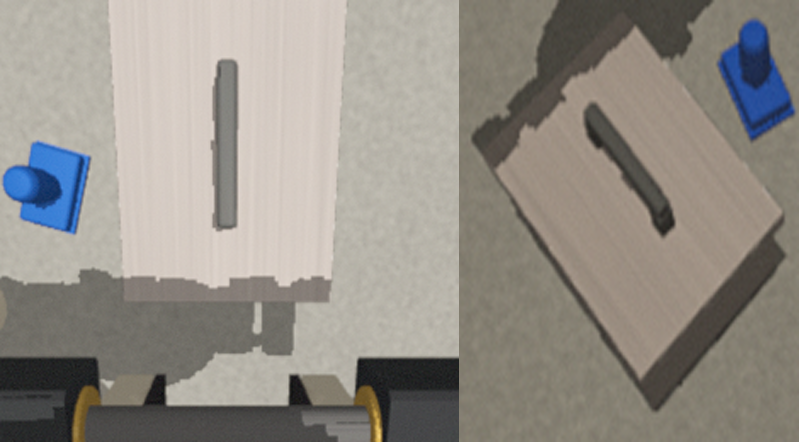

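```bash
python3 - <<'E'
from h import *
m=arm.camera_model("wrist")
q=[onz(m,p,.098)[:2] for p in((193.3,176.8),(313.5,176.8))];e=q[1]-q[0];a=np.arctan2(e[1],e[0])+np.pi/2
c=(q[0]+q[1])/2+.096*np.array([np.cos(a),np.sin(a)]);print(np.linalg.norm(e),a,c)
if abs(np.linalg.norm(e)-.142)<.004 and np.hypot(*(c-[.5803,-.22]))<.005: print(arm.job_done())
E
```

```text
0.14032659912581147 -0.04277181023610388 [ 0.5809 -0.2202]
the job is handed in; nothing more can be done
None
```

The stamp is standing upright in the large tin and its lid is fully on; the last camera check put the lid centred to about 1 mm and square to the tin, and the job was handed in at about 21.6 s, with no verdict returned.

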